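Close up the book rack

TASK

The sliding end of the desk book rack has been left standing away from the books. With a fingertip press the brass locking bar down and, holding it down, push the foot of the sliding end along until the end stands right up against the row of books; then take the hand away so that the bar springs fully up and locks the end there. Pick nothing up: do not touch the books, which must stay standing in the rack, and leave everything else on the desk where it is.

Things in the scene. Friction and masses are not known exactly. Their poses are not given: they have to be found in the camera images.
- rack: walnut desk book rack, fixed to the desk. Base board 150 mm (its x) by 430 mm (its y) by 16 mm thick; origin under the middle of the base. Books stand at its -y side between a fixed arched end (inner face at y = -199 mm, 146 mm wide, 16 mm thick, top about 209 mm above the desk) and the sliding end; the brass locking bar is at its +y side. Its z is up. A brass keeper 60 mm wide, 27 mm high above the desk, stands at y = 200 to 212 mm
- bar_top (a point): middle of the top face of the brass locking bar. The bar is 24 mm wide (rack x = -12 to 12 mm) and 172 mm long (rack y = 21 to 193 mm); its flat top is 38 mm above the desk when up. It presses straight down against a spring, anywhere along it, and springs back up when let go. Small brass teeth (6 mm thick, 20 mm apart) stand out along both its flanks, 11 mm below its top; the point moves with the bar
- rack_bar (a joint): how far the locking bar is pressed down, m: 0 up (locking), 0.012 fully down on its stop. About 3 N starts it, about 8 N takes it fully down. Its teeth let the sliding end go once it is pressed more than 7 mm. If let go while the pawls stand on top of a tooth it stays about 7 mm down until the end is moved on to the next gap
- push_face (a point): middle of the outer face of the sliding end's foot: an upright face with a brass plate, 100 mm wide along rack x and 16 mm high (42 to 58 mm above the desk), looking to rack +y. The foot sticks out 70 mm beyond the arched panel (panel 146 mm wide, 16 mm thick, top about 209 mm above the desk), straddles the locking bar with 4 mm clearance above it and slides along it; two steel pawls under it catch in the bar's teeth. The point moves with the sliding end
- panel_face (a point): middle of the panel face of the sliding end that looks at the books (to rack -y), 81 mm above the desk; moves with the sliding end
- rack_end (a joint): travel of the sliding end, m: 0 farthest out, grows as it slides towards the books (rack -y); its panel face is then at rack y = 60 mm minus the travel, and the push face of its foot at rack y = 146 mm minus the travel. At 0.107 it touches the closed-up row of books; the last gap between teeth holds it at 0.1015 to 0.1095. It slides with about 3 N once the bar is down; with the bar up it is locked to within 4 mm either way
- book_red: red book standing upright and loose in the rack, 28 mm thick (its y), 128 mm deep, 186 mm high; origin under its middle
- book_navy: navy blue book standing upright and loose in the rack, 34 mm thick (its y), 135 mm deep, 205 mm high; origin under its middle
- book_green: green book standing upright and loose in the rack, 24 mm thick (its y), 120 mm deep, 176 mm high; origin under its middle
- book_tan: tan book standing upright and loose in the rack, 36 mm thick (its y), 132 mm deep, 198 mm high; origin under its middle
- book_black: black book standing upright and loose in the rack, 30 mm thick (its y), 125 mm deep, 182 mm high; origin under its middle
- pen_pot: brass pen pot with three pens, 76 mm across, 96 mm high (pens to about 155 mm); origin under its middle. Not part of the job
- paperweight: green glass paperweight, 68 mm across, 40 mm high; origin under its middle. Not part of the job
- magnifier: magnifying glass lying flat, brass rim 82 mm across, wooden handle 95 mm along its +x, 16 mm high; origin under the lens. Not part of the job
- stapler: black stapler, 130 x 36 x 49 mm, long axis x; origin under its middle. Not part of the job
- coffee_cup: white cup on a saucer 136 mm across, 78 mm high; origin under its middle. Not part of the job
- ink_bottle: square dark blue ink bottle with a black cap, 52 x 52 x 64 mm; origin under its middle. Not part of the job
- notebook: wine-red notebook lying flat, 210 x 148 x 18 mm; origin under its middle. Not part of the job
Mind the look-alikes: they are no part of the job. Leave any orange or pink look-alike of the book_tan alone. Leave any orange look-alike of the book_green alone.

How it is judged:
On the way, in this order (a step that is already met when the one before it is completed fails the run):
1. the locking bar is held pressed down (value of joint rack_bar above 0.008 m), for 0.2 s.
2. the sliding end has come up to the books (value of joint rack_end above 0.099 m), for 0.1 s.
At the end, for the whole second after the job is handed in: The sliding end stands within about 8 mm of its place against the closed-up books (travel over 99 mm), the locking bar has sprung up to within 3 mm of its top position so that the end is locked and at rest, and all five books stand upright (within 0.1 rad) and still (value of joint rack_end above 0.099 m and value of joint rack_bar below 0.003 m and velocity of joint rack_end between -0.005 and 0.005 m/s and angle between each of book_red, book_navy, book_green, book_tan, book_black's own z axis and vertical below 0.1 rad and linear speed of each of book_red, book_navy, book_green, book_tan, book_black below 0.02 m/s); the robot touches nothing.
It fails at once if a book in the rack is tipped, lifted or carried off (tilt over 0.25 rad, or moved more than 15 mm) (angle between any of book_red, book_navy, book_green, book_tan, book_black's own z axis and vertical above 0.25 rad or distance of any of book_red, book_navy, book_green, book_tan, book_black from where it was at the start of the episode above 0.015 m).
It fails at once if the hand or arm pushes on a book (over 3 N) (contact force between any of the fingers, the arm and book_red above 3 N or contact force between any of the fingers, the arm and book_navy above 3 N or contact force between any of the fingers, the arm and book_green above 3 N or contact force between any of the fingers, the arm and book_tan above 3 N or contact force between any of the fingers, the arm and book_black above 3 N).
It fails at once if another thing on the desk is lifted or shoved more than 15 mm (distance of any of pen_pot, paperweight, magnifier, stapler, coffee_cup, ink_bottle, notebook from where it was at the start of the episode above 0.015 m).
It also fails if it takes over 35 s, if anything falls off the work surface, if the arm or the gripper's body presses on something with over 40 N, if the wrist force passes 120 N, or if a joint passes its speed limit or range.

ROBOT

A 6-joint arm with a two-finger parallel gripper is mounted at the origin on the work surface. World frame = base frame: x ahead of the robot, y to its left, z up, the work surface at z = 0. Lengths are in m, angles in rad, forces in N, time in s.
With the tool pointing down it reaches from about 0.35 to 0.85 m from the base axis. Payload 8.1 kg.
Tool frame: the origin (TCP) lies on the centre line of the jaws, within the pads' length; the fingertips stand finger_overhang ahead of it and the grasp point (between the pads) lies 2 mm behind it (finger_overhang is the distance from the TCP to the fingertips, in m); z points along the fingers, y is the direction in which the jaws open and shut (so a half turn about z gives the same grasp; the last joint's range is limited). The gripper opens to 93 mm and grips with 3 to 60 N. Pads are 15 mm wide; open, the fingers measure 128 mm over their backs; the gripper's body (75 mm by 188 mm) begins 65 mm behind the grasp point.
Start: joints at [-1.396, 0.13, 1.488, -0, 1.523, -0.085], TCP at [0.154, -0.58, 0.236] pointing down, gripper open.
Joint ranges: [-2.96, 2.96], [-0.89, 2.26], [0.02, 2.5], [-1.34, 4.48], [0, 2.73], [-2.66, 2.66]. Speed limits (rad/s): [2.39, 2.39, 2.79, 3.14, 3.14, 3.14].

INTERFACE

Orientations are given as a unit quaternion [x, y, z, w].
In Python, from workcell import * gives the robot as it stands.
- The arm moves only by the tool move_arm, never from a script. Its argument "commands" is a list of rows, each an object of numbers: "x", "y", "z": the shift along the tool's x, y, z normalised to -1 to 1, where 1 is 50 mm; "rx", "ry", "rz": the turn, a rotation vector about the tool's x, y, z normalised to -1 to 1, where 1 is 180 degrees; "gripper": the opening, from 0 (shut) to 1 (fully open). In form: [{"x": .., "y": .., "z": .., "rx": .., "ry": .., "rz": .., "gripper": ..}, ...]. A call has 1 to 12 rows; each row shifts and turns the commanded pose from where the row before left it, along the tool's axes as they then stand; what a row does not reach is not made up. A row lasts 1/12 s, in which the tool goes at most 41.7 mm and 7.16 degrees, less where a joint would pass 70% of its speed; a pose out of reach is approached as far as the arm can. A call with a number of a shift or a turn outside -1 to 1 is refused whole. A call with a gripper value outside its range is refused whole. The fingers move at their own pace and stop on an object; "squeeze" is the grip in N (left out, the last holds). Time passes only in rows, so rows that do not move let the fingers close. It gives the time, the measured TCP pose, the force and the opening at its end, in the units of the state.
- get_state(): the state, without advancing time (a new reading comes with each control period).
- snapshot(name): name is "scene" or "top" or "wrist"; returns a dict with "color" (420x560x3 uint8, red, green, blue), "fx", "fy", "cx", "cy" (pixels), "distortion" ([k1, k2, p1, p2, k3] as OpenCV has them; the pictures are not rectified), "pose" (4x4, takes a point from camera to world coordinates). Camera axes: x right, y down, z forward; pixel columns grow to the right and rows downward; lengths in m; the calibration is good to about 2 mm. A picture is of the moment at which its call begins. There is no depth.
- job_done(): hands the job in, once; it reports no verdict.
The state is a dict: "clock": time; "joint_positions": joint angles; "dq": joint speeds; "joint_efforts": joint torques, N m; "tool_pos": TCP position; "orientation": TCP orientation; "wrist_force": force on the tool from outside, world axes, zero at the start; "wrist_torque": the same for the moment, N m; "finger_gap": finger opening in m.
Only numpy, scipy, OpenCV 4.12 (cv2) and the standard library are available. Lean on these libraries where they do the work, as an engineer would, in place of code of your own. Each camera call takes 0.05 s, during which the arm holds its last target.

## Working session

There is one attempt and no reset: what is moved stays moved. The work goes in short steps, Python scripts to look and compute and a tool call to move; the robot and the scene stay as the last step left them, time stands still between calls to the robot, and variables do not carry over. Pictures are saved under pics/ and viewed, and the job is handed in when it is done.

Besides the shell and the picture viewer there is one more tool, called after "Emit:" in YAML: its name, and indented under it one key for each argument. move_arm: Moves the arm, as the interface text tells. Scaled input: -1 to 1 covers 50 mm each way for a shift and 180 degrees each way for a turn. Its arguments: {"type":"object","properties":{"commands":{"type":"array"},"squeeze":{"type":"number"}},"required":["commands"]}

```bash
ls; mkdir -p pics
python3 - <<'E'
from workcell import *
import cv2,numpy as np
s=get_state()
for k,v in s.items(): print(k,np.round(v,4))
for n in ["scene","top","wrist"]:
    d=snapshot(n); cv2.imwrite(f"pics/{n}0.png",d["color"][:,:,::-1]); print(n,d["fx"],d["fy"],d["cx"],d["cy"],d["distortion"],np.round(d["pose"],4).tolist())
E
```

```text
pics
clock 0.0
joint_positions [-1.3964  0.1312  1.4893  0.      1.523  -0.0854]
dq [-0.0005  0.0003  0.0007 -0.0011 -0.0006 -0.0011]
joint_efforts [ 1.70000e-03 -5.59840e+01 -4.91762e+01  7.67000e-02  3.58000e-02
 -2.00000e-04]
tool_pos [ 0.1541 -0.5793  0.2346]
orientation [ 9.916e-01  1.295e-01 -0.000e+00 -9.000e-04]
wrist_force [ 0.1675 -0.4254 -1.0859]
wrist_torque [0.0074 0.002  0.0541]
finger_gap 0.0931
scene 449.8147636400695 449.8147636400695 281.093475385986 206.0328624578344 [-0.10225848  0.          0.          0.          0.        ] [[0.0964, 0.6, -0.7942, 1.4714], [0.9953, -0.0674, 0.0699, -0.0971], [-0.0116, -0.7971, -0.6037, 0.8763], [0.0, 0.0, 0.0, 1.0]]
top 502.12678876136266 502.12678876136266 275.35269315765765 211.49289640538794 [-0.11575804  0.          0.          0.          0.        ] [[-0.0024, -0.9951, 0.0991, 0.3139], [-0.9998, 0.0041, 0.0169, -0.0158], [-0.0172, -0.099, -0.9949, 1.646], [0.0, 0.0, 0.0, 1.0]]
wrist 320.1350635602642 320.1350635602642 282.24303179054175 214.0699524536714 [-0.02126337  0.          0.          0.          0.        ] [[0.257, -0.932, -0.2555, 0.225], [-0.9664, -0.2484, -0.0658, -0.5593], [-0.0021, 0.2638, -0.9646, 0.384], [0.0, 0.0, 0.0, 1.0]]
```

View pics/scene0.png

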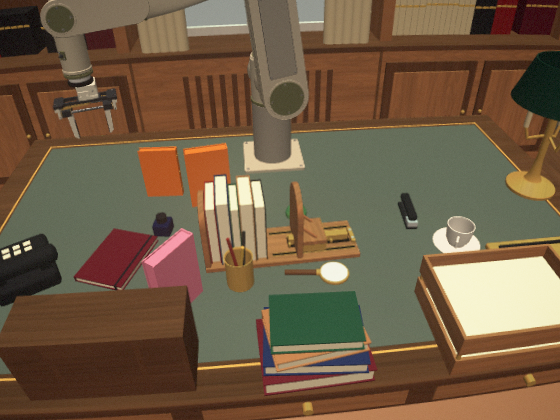

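View pics/top0.png

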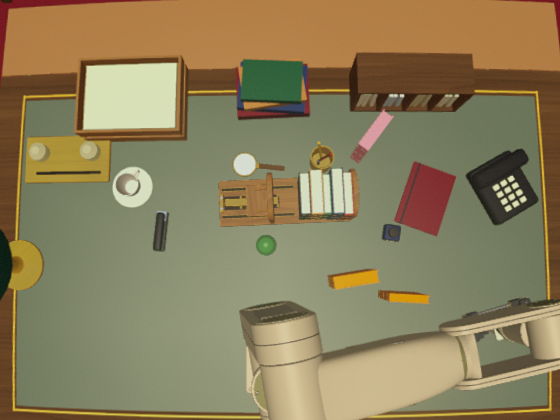

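View pics/wrist0.png

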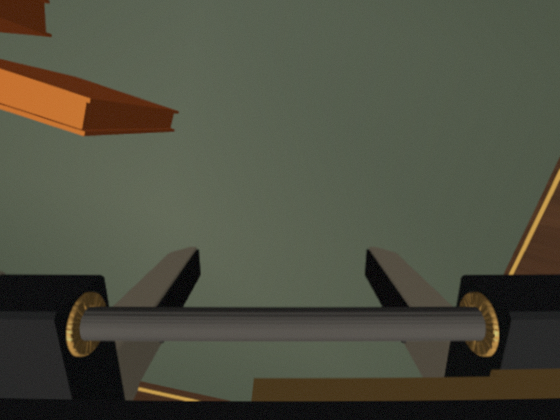

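```bash
cat > h.py <<'E'
import cv2,numpy as np
def cam(d):
    return np.array([[d["fx"],0,d["cx"]],[0,d["fy"],d["cy"]],[0,0,1]]),np.array(d["distortion"]),np.array(d["pose"])
def ray2plane(d,pts,z):
    K,D,T=cam(d); p=cv2.undistortPoints(np.array(pts,float).reshape(-1,1,2),K,D).reshape(-1,2)
    v=np.c_[p,np.ones(len(p))]@T[:3,:3].T; o=T[:3,3]
    return o+v*((z-o[2])/v[:,2])[:,None]
def proj(d,P):
    K,D,T=cam(d); R=T[:3,:3].T; t=-R@T[:3,3]
    return cv2.projectPoints(np.array(P,float).reshape(-1,1,3),cv2.Rodrigues(R)[0],t,K,D)[0].reshape(-1,2)
def crop(d,x0,y0,x1,y1,f,name):
    c=d["color"][y0:y1,x0:x1,::-1]; cv2.imwrite(name,cv2.resize(c,None,fx=f,fy=f,interpolation=cv2.INTER_CUBIC))
E
python3 - <<'E'
from workcell import *
from h import *
d=snapshot("top"); crop(d,210,160,370,240,5,"pics/top_c.png")
d=snapshot("scene"); crop(d,190,170,370,290,4,"pics/scene_c.png")
E
```

```text
(no output)
```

View pics/top_c.png

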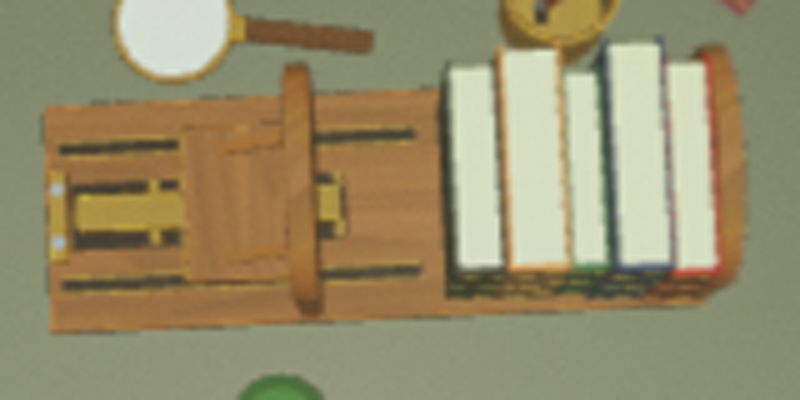

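View pics/scene_c.png

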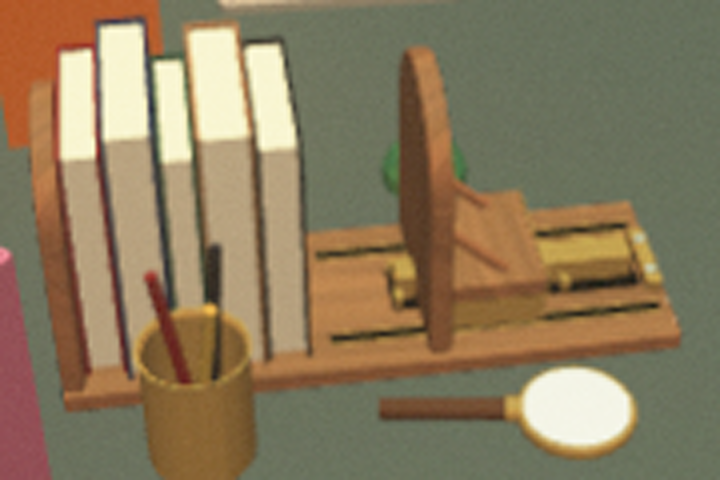

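Run:
```python
from workcell import *
from h import *
d=snapshot("top")
f=lambda x,y:(210+x/5,160+y/5)
A,B,E_=ray2plane(d,[f(44,107),f(50,332),f(690,305)],0.016)
print(A,B,E_,np.linalg.norm(A-B))
bar=ray2plane(d,[f(76,192),f(77,233),f(183,192),f(183,230)],0.038); print("bar",bar)
foot=ray2plane(d,[f(183,127),f(187,280)],0.058);print("foot",foot, np.linalg.norm(foot[0]-foot[1]))
kp=ray2plane(d,[f(48,172),f(52,260),f(66,170),f(68,259)],0.027);print("keeper",kp)
# mid end, direction from long edges
u=(E_-B); print("yaw from bottom edge", np.degrees(np.arctan2(u[0],-u[1])))
v=A-B; print("yaw from short edge", np.degrees(np.arctan2(v[1],v[0])))
```

```text
[0.57665398 0.19794348 0.016     ] [0.42808702 0.19264441 0.016     ] [ 0.44414877 -0.22470793  0.016     ] 0.148661430339073
bar [[0.51730482 0.17369171 0.038     ]
 [0.49060251 0.17283147 0.038     ]
 [0.51695309 0.10427758 0.038     ]
 [0.49224233 0.10419106 0.038     ]]
foot [[0.55635942 0.1029423  0.058     ]
 [0.45802004 0.10004529 0.058     ]] 0.09838204118443594
keeper [[0.53194636 0.19344816 0.027     ]
 [0.4742256  0.1903129  0.027     ]
 [0.53319674 0.18165911 0.027     ]
 [0.47483605 0.17986828 0.027     ]]
yaw from bottom edge 2.2039325021449647
yaw from short edge 2.042753667154115
```

Run:
```python
import workcell; print([n for n in dir(workcell) if n[0]!='_']); print(getattr(workcell,'finger_overhang',None))
```

```text
['Unreachable', 'finger_overhang', 'get_state', 'job_done', 'snapshot']
0.017
```

Emit:
move_arm:
  commands:
    - {"z": -0.2, "rz": -0.039, "gripper": 0}
    - {"z": -0.2, "rz": -0.039, "gripper": 0}
    - {"z": -0.2, "rz": -0.039, "gripper": 0}
    - {"z": -0.2, "rz": -0.039, "gripper": 0}
    - {"z": -0.2, "rz": -0.039, "gripper": 0}
    - {"z": -0.2, "rz": -0.039, "gripper": 0}
    - {"z": -0.2, "rz": -0.039, "gripper": 0}
    - {"z": -0.2, "rz": -0.039, "gripper": 0}
    - {"z": -0.2, "rz": -0.039, "gripper": 0}
    - {"z": -0.2, "rz": -0.039, "gripper": 0}
    - {"z": -0.2, "rz": -0.039, "gripper": 0}

```text
invalid input
```

Emit:
move_arm:
  commands:
    - {"x": 0, "y": 0, "z": -0.2, "rx": 0, "ry": 0, "rz": -0.039, "gripper": 0}
  squeeze: 10

```text
clock: 0.38
tool_pos: [0.1539, -0.5787, 0.2432]
orientation: [0.982, 0.189, 0.0, -0.002]
wrist_force: [-0.1, -0.0, 0.4]
finger_gap: 0.0897
```

Emit:
move_arm:
  commands:
    - {"x": 0, "y": 0, "z": -0.2, "rx": 0, "ry": 0, "rz": -0.039, "gripper": 0}
    - {"x": 0, "y": 0, "z": -0.2, "rx": 0, "ry": 0, "rz": -0.039, "gripper": 0}
    - {"x": 0, "y": 0, "z": -0.2, "rx": 0, "ry": 0, "rz": -0.039, "gripper": 0}
    - {"x": 0, "y": 0, "z": -0.2, "rx": 0, "ry": 0, "rz": -0.039, "gripper": 0}
    - {"x": 0, "y": 0, "z": -0.2, "rx": 0, "ry": 0, "rz": -0.039, "gripper": 0}
    - {"x": 0, "y": 0, "z": -0.2, "rx": 0, "ry": 0, "rz": -0.039, "gripper": 0}
    - {"x": 0, "y": 0, "z": -0.2, "rx": 0, "ry": 0, "rz": -0.039, "gripper": 0}
    - {"x": 0, "y": 0, "z": -0.2, "rx": 0, "ry": 0, "rz": -0.039, "gripper": 0}
    - {"x": 0, "y": 0, "z": -0.2, "rx": 0, "ry": 0, "rz": -0.039, "gripper": 0}
    - {"x": 0, "y": 0, "z": -0.2, "rx": 0, "ry": 0, "rz": -0.039, "gripper": 0}
  squeeze: 10

```text
clock: 1.22
tool_pos: [0.1541, -0.5798, 0.346]
orientation: [0.692, 0.722, 0.0, -0.0]
wrist_force: [0.8, -0.7, -0.0]
finger_gap: 0.0244
```

Emit:
move_arm:
  commands:
    - {"x": 0.5, "y": 0.5, "z": 0, "rx": 0, "ry": 0, "rz": 0, "gripper": 0}
    - {"x": 0.5, "y": 0.5, "z": 0, "rx": 0, "ry": 0, "rz": 0, "gripper": 0}
    - {"x": 0.5, "y": 0.5, "z": 0, "rx": 0, "ry": 0, "rz": 0, "gripper": 0}
    - {"x": 0.5, "y": 0.5, "z": 0, "rx": 0, "ry": 0, "rz": 0, "gripper": 0}
    - {"x": 0.5, "y": 0.5, "z": 0, "rx": 0, "ry": 0, "rz": 0, "gripper": 0}
    - {"x": 0.5, "y": 0.5, "z": 0, "rx": 0, "ry": 0, "rz": 0, "gripper": 0}
    - {"x": 0.5, "y": 0.5, "z": 0, "rx": 0, "ry": 0, "rz": 0, "gripper": 0}
    - {"x": 0.5, "y": 0.5, "z": 0, "rx": 0, "ry": 0, "rz": 0, "gripper": 0}
    - {"x": 0.5, "y": 0.5, "z": 0, "rx": 0, "ry": 0, "rz": 0, "gripper": 0}
    - {"x": 0.5, "y": 0.5, "z": 0, "rx": 0, "ry": 0, "rz": 0, "gripper": 0}
    - {"x": 0.5, "y": 0.5, "z": 0, "rx": 0, "ry": 0, "rz": 0, "gripper": 0}
    - {"x": 0.5, "y": 0.5, "z": 0, "rx": 0, "ry": 0, "rz": 0, "gripper": 0}
  squeeze: 10

```text
clock: 2.22
tool_pos: [0.4438, -0.2676, 0.3458]
orientation: [0.694, 0.72, 0.0, 0.0]
wrist_force: [-0.0, -0.2, 0.1]
finger_gap: 0.0007
```

Emit:
move_arm:
  commands:
    - {"x": 0.66, "y": 0.126, "z": 0, "rx": 0, "ry": 0, "rz": 0, "gripper": 0}
    - {"x": 0.66, "y": 0.126, "z": 0, "rx": 0, "ry": 0, "rz": 0, "gripper": 0}
    - {"x": 0.66, "y": 0.126, "z": 0, "rx": 0, "ry": 0, "rz": 0, "gripper": 0}
    - {"x": 0.66, "y": 0.126, "z": 0, "rx": 0, "ry": 0, "rz": 0, "gripper": 0}
    - {"x": 0.66, "y": 0.126, "z": 0, "rx": 0, "ry": 0, "rz": 0, "gripper": 0}
    - {"x": 0.66, "y": 0.126, "z": 0, "rx": 0, "ry": 0, "rz": 0, "gripper": 0}
    - {"x": 0.66, "y": 0.126, "z": 0, "rx": 0, "ry": 0, "rz": 0, "gripper": 0}
    - {"x": 0.66, "y": 0.126, "z": 0, "rx": 0, "ry": 0, "rz": 0, "gripper": 0}
    - {"x": 0.66, "y": 0.126, "z": 0, "rx": 0, "ry": 0, "rz": 0, "gripper": 0}
    - {"x": 0.66, "y": 0.126, "z": 0, "rx": 0, "ry": 0, "rz": 0, "gripper": 0}
    - {"x": 0.66, "y": 0.126, "z": 0, "rx": 0, "ry": 0, "rz": 0, "gripper": 0}
    - {"x": 0.66, "y": 0.126, "z": 0, "rx": 0, "ry": 0, "rz": 0, "gripper": 0}
  squeeze: 10

```text
clock: 3.22
tool_pos: [0.5038, 0.1312, 0.3457]
orientation: [0.694, 0.72, 0.0, 0.0]
wrist_force: [0.9, 0.3, 0.5]
finger_gap: 0.0003
```

Run:
```python
from workcell import *
from h import *
d=snapshot("wrist"); cv2.imwrite("pics/wrist1.png",d["color"][:,:,::-1])
print(np.round(d["pose"],4))
s=get_state(); print(s["tool_pos"],s["joint_positions"])
def R(x,y,z): return [0.5103+.9993*x-.037*y, -.0195+.037*x+.9993*y, z]
print(proj(d,[R(0,193,.038) if 0 else R(0,.193,.038),R(-.012,.193,.038),R(.012,.193,.038),R(-.05,.121,.058),R(.05,.121,.058)]))
```

```text
[[ 0.9993  0.0353  0.0109  0.501 ]
 [ 0.0369 -0.9638 -0.264   0.2061]
 [ 0.0012  0.2642 -0.9645  0.4951]
 [ 0.      0.      0.      1.    ]]
[0.50385776 0.13637545 0.34528847] [ 0.16373481 -0.10111665  1.52436088  0.0034231   1.71789197  0.12424331]
[[282.52014795 150.60697319]
 [273.98086468 150.60912888]
 [291.05889032 150.60674259]
 [246.91533298 203.78167857]
 [318.15630416 203.75789623]]
```

View pics/wrist1.png

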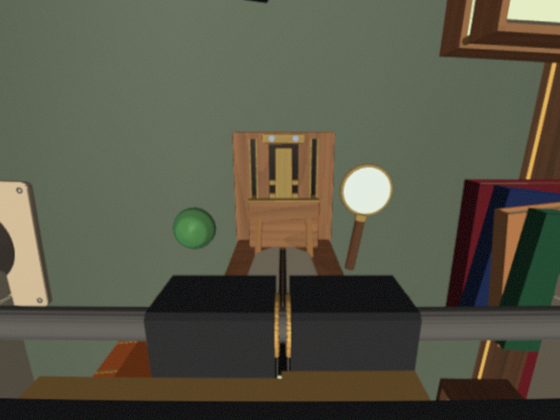

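Emit:
move_arm:
  commands:
    - {"x": 0, "y": 0, "z": 0.53, "rx": 0, "ry": 0, "rz": 0, "gripper": 0}
    - {"x": 0, "y": 0, "z": 0.53, "rx": 0, "ry": 0, "rz": 0, "gripper": 0}
    - {"x": 0, "y": 0, "z": 0.53, "rx": 0, "ry": 0, "rz": 0, "gripper": 0}
    - {"x": 0, "y": 0, "z": 0.53, "rx": 0, "ry": 0, "rz": 0, "gripper": 0}
    - {"x": 0, "y": 0, "z": 0.53, "rx": 0, "ry": 0, "rz": 0, "gripper": 0}
    - {"x": 0, "y": 0, "z": 0.53, "rx": 0, "ry": 0, "rz": 0, "gripper": 0}
    - {"x": 0, "y": 0, "z": 0.53, "rx": 0, "ry": 0, "rz": 0, "gripper": 0}
    - {"x": 0, "y": 0, "z": 0.53, "rx": 0, "ry": 0, "rz": 0, "gripper": 0}
    - {"x": 0, "y": 0, "z": 0.53, "rx": 0, "ry": 0, "rz": 0, "gripper": 0}
    - {"x": 0, "y": 0, "z": 0.53, "rx": 0, "ry": 0, "rz": 0, "gripper": 0}
    - {"x": 0, "y": 0, "z": 0, "rx": 0, "ry": 0, "rz": 0, "gripper": 0}
  squeeze: 10

```text
clock: 4.18
tool_pos: [0.4997, 0.1287, 0.0749]
orientation: [0.694, 0.72, -0.004, -0.003]
wrist_force: [-0.7, -0.5, -1.1]
finger_gap: 0.0004
```

Run:
```python
from workcell import *
from h import *
for n in ["wrist","scene","top"]:
    d=snapshot(n); cv2.imwrite(f"pics/{n}2.png",d["color"][:,:,::-1])
    if n=="scene":  crop(d,190,170,370,290,4,"pics/scene_c2.png")
s=get_state(); print(s["tool_pos"],s["orientation"],s["wrist_force"])
```

```text
[0.5044671  0.12951601 0.08181534] [6.94005371e-01 7.19969742e-01 2.86563594e-04 1.81143290e-04] [0.13830064 0.17473184 0.79958356]
```

View pics/scene_c2.png

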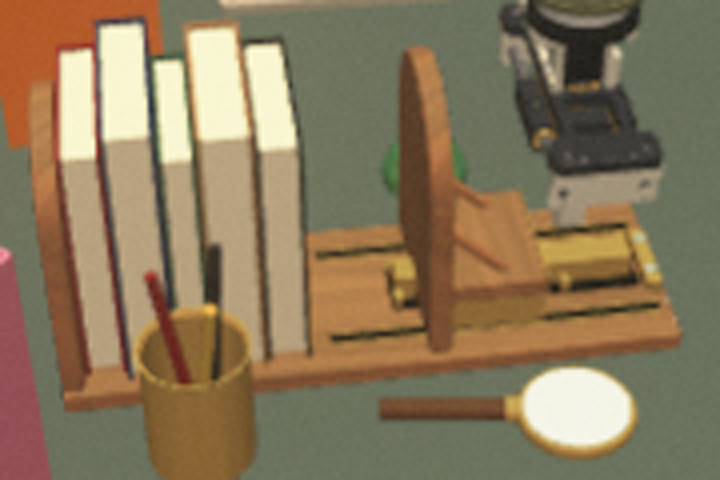

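View pics/wrist2.png

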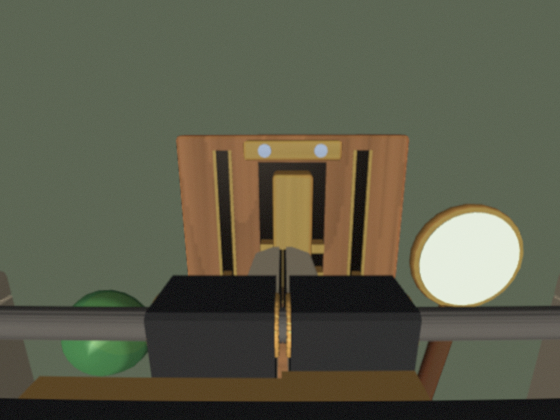

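Run:
```python
from workcell import *
from h import *
d=snapshot("wrist"); cv2.imwrite(f"pics/wrist3.png",d["color"][:,:,::-1])
def R(x,y,z): return [0.5103+.9993*x-.037*y, -.0195+.037*x+.9993*y, z]
print(proj(d,[R(-.012,.193,.038),R(.012,.193,.038),R(-.030,.212,.027),R(.03,.212,.027)]))
s=get_state(); print(s["clock"],s["tool_pos"],s["wrist_force"])
print(proj(d,[np.array(s["tool_pos"])-[0,0,.017]]))
```

```text
[[262.71350579 179.37039935]
 [302.2050023  179.35525916]
 [234.48216608 146.46006352]
 [330.34660298 146.43695087]]
4.3833 [0.50525653 0.12968335 0.08270569] [ 0.26639456  0.77439896 -0.04765682]
[[283.4195997  264.74920591]]
```

View pics/wrist3.png

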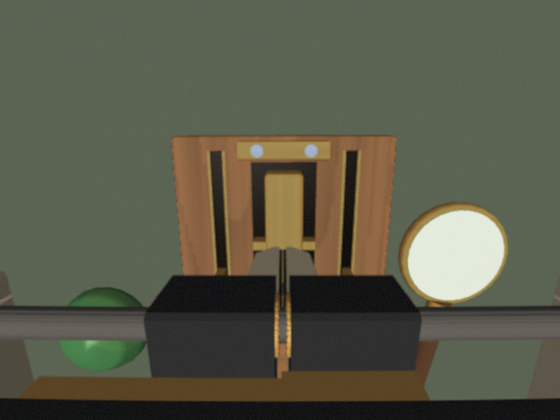

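Emit:
move_arm:
  commands:
    - {"x": 0, "y": 0, "z": 0.2, "rx": 0, "ry": 0, "rz": 0, "gripper": 0}
    - {"x": 0, "y": 0, "z": 0.2, "rx": 0, "ry": 0, "rz": 0, "gripper": 0}
    - {"x": 0, "y": 0, "z": 0.1, "rx": 0, "ry": 0, "rz": 0, "gripper": 0}
    - {"x": 0, "y": 0, "z": 0, "rx": 0, "ry": 0, "rz": 0, "gripper": 0}
    - {"x": 0, "y": 0, "z": 0, "rx": 0, "ry": 0, "rz": 0, "gripper": 0}
    - {"x": 0, "y": 0, "z": 0, "rx": 0, "ry": 0, "rz": 0, "gripper": 0}
  squeeze: 10

```text
clock: 4.88
tool_pos: [0.5039, 0.1294, 0.0557]
orientation: [0.694, 0.72, -0.0, -0.0]
wrist_force: [-0.3, -0.7, -0.2]
finger_gap: 0.0004
```

Emit:
move_arm:
  commands:
    - {"x": 0, "y": 0, "z": 0.1, "rx": 0, "ry": 0, "rz": 0, "gripper": 0}
    - {"x": 0, "y": 0, "z": 0.1, "rx": 0, "ry": 0, "rz": 0, "gripper": 0}
    - {"x": 0, "y": 0, "z": 0, "rx": 0, "ry": 0, "rz": 0, "gripper": 0}
    - {"x": 0, "y": 0, "z": 0, "rx": 0, "ry": 0, "rz": 0, "gripper": 0}
    - {"x": 0, "y": 0, "z": 0, "rx": 0, "ry": 0, "rz": 0, "gripper": 0}
  squeeze: 10

```text
clock: 5.3
tool_pos: [0.5045, 0.1296, 0.0462]
orientation: [0.694, 0.72, 0.0, 0.0]
wrist_force: [-0.3, -1.1, 7.2]
finger_gap: 0.0002
```

Emit:
move_arm:
  commands:
    - {"x": 0, "y": 0, "z": 0.06, "rx": 0, "ry": 0, "rz": 0, "gripper": 0}
    - {"x": 0, "y": 0, "z": 0.04, "rx": 0, "ry": 0, "rz": 0, "gripper": 0}
    - {"x": 0, "y": 0, "z": 0, "rx": 0, "ry": 0, "rz": 0, "gripper": 0}
    - {"x": 0, "y": 0, "z": 0, "rx": 0, "ry": 0, "rz": 0, "gripper": 0}
    - {"x": 0, "y": 0, "z": 0, "rx": 0, "ry": 0, "rz": 0, "gripper": 0}
  squeeze: 10

```text
clock: 5.72
tool_pos: [0.5048, 0.1297, 0.0428]
orientation: [0.694, 0.72, 0.001, 0.0]
wrist_force: [-8.5, -2.1, 21.7]
finger_gap: 0.0006
```

Emit:
move_arm:
  commands:
    - {"x": -0.1, "y": 0, "z": -0.02, "rx": 0, "ry": 0, "rz": 0, "gripper": 0}
    - {"x": -0.1, "y": 0, "z": 0, "rx": 0, "ry": 0, "rz": 0, "gripper": 0}
    - {"x": -0.1, "y": 0, "z": 0, "rx": 0, "ry": 0, "rz": 0, "gripper": 0}
    - {"x": -0.1, "y": 0, "z": 0, "rx": 0, "ry": 0, "rz": 0, "gripper": 0}
    - {"x": -0.1, "y": 0, "z": 0, "rx": 0, "ry": 0, "rz": 0, "gripper": 0}
    - {"x": -0.1, "y": 0, "z": 0, "rx": 0, "ry": 0, "rz": 0, "gripper": 0}
    - {"x": -0.1, "y": 0, "z": 0, "rx": 0, "ry": 0, "rz": 0, "gripper": 0}
    - {"x": -0.1, "y": 0, "z": 0, "rx": 0, "ry": 0, "rz": 0, "gripper": 0}
  squeeze: 10

```text
clock: 6.38
tool_pos: [0.507, 0.0914, 0.0432]
orientation: [0.694, 0.72, 0.002, 0.0]
wrist_force: [-0.9, 10.9, 9.5]
finger_gap: 0.0002
```

Run:
```python
from workcell import *
from h import *
d=snapshot("scene"); crop(d,190,150,370,285,4,"pics/scene_c3.png")
s=get_state(); print(s["clock"],s["tool_pos"],s["wrist_force"])
```

```text
6.4333 [0.50698373 0.09053155 0.04317531] [-2.0049575   6.98976374  9.57432447]
```

View pics/scene_c3.png

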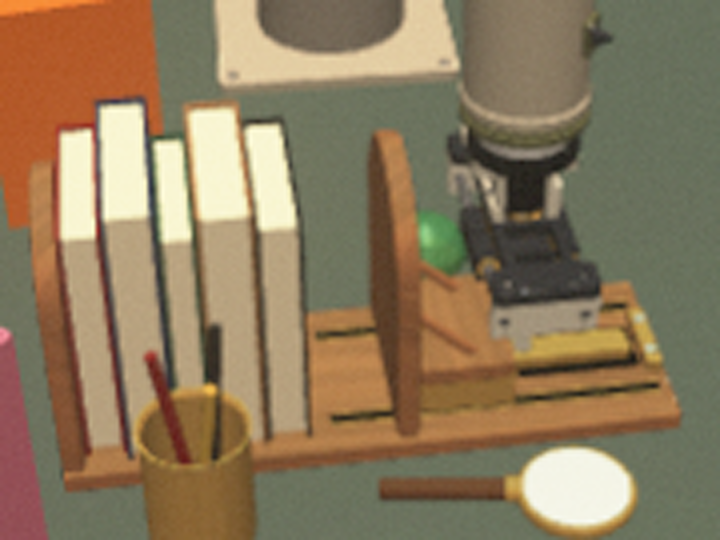

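Emit:
move_arm:
  commands:
    - {"x": -0.08, "y": 0, "z": 0.01, "rx": 0, "ry": 0, "rz": 0, "gripper": 0}
    - {"x": -0.08, "y": 0, "z": 0, "rx": 0, "ry": 0, "rz": 0, "gripper": 0}
    - {"x": -0.08, "y": 0, "z": 0, "rx": 0, "ry": 0, "rz": 0, "gripper": 0}
    - {"x": -0.08, "y": 0, "z": 0, "rx": 0, "ry": 0, "rz": 0, "gripper": 0}
    - {"x": -0.08, "y": 0, "z": 0, "rx": 0, "ry": 0, "rz": 0, "gripper": 0}
    - {"x": -0.08, "y": 0, "z": 0, "rx": 0, "ry": 0, "rz": 0, "gripper": 0}
    - {"x": -0.08, "y": 0, "z": 0, "rx": 0, "ry": 0, "rz": 0, "gripper": 0}
    - {"x": -0.08, "y": 0, "z": 0, "rx": 0, "ry": 0, "rz": 0, "gripper": 0}
    - {"x": -0.08, "y": 0, "z": 0, "rx": 0, "ry": 0, "rz": 0, "gripper": 0}
    - {"x": -0.08, "y": 0, "z": 0, "rx": 0, "ry": 0, "rz": 0, "gripper": 0}
    - {"x": -0.08, "y": 0, "z": 0, "rx": 0, "ry": 0, "rz": 0, "gripper": 0}
  squeeze: 10

```text
clock: 7.35
tool_pos: [0.5088, 0.0482, 0.0431]
orientation: [0.694, 0.72, 0.003, -0.0]
wrist_force: [-1.9, 13.6, 14.7]
finger_gap: 0.0005
```

Run:
```python
from workcell import *
from h import *
d=snapshot("scene"); crop(d,190,150,370,285,4,"pics/scene_c4.png")
s=get_state(); print(s["clock"],s["tool_pos"],s["wrist_force"])
```

```text
7.4 [0.50886178 0.04749957 0.04316295] [-1.3432893  11.99965715 14.31030826]
```

View pics/scene_c4.png

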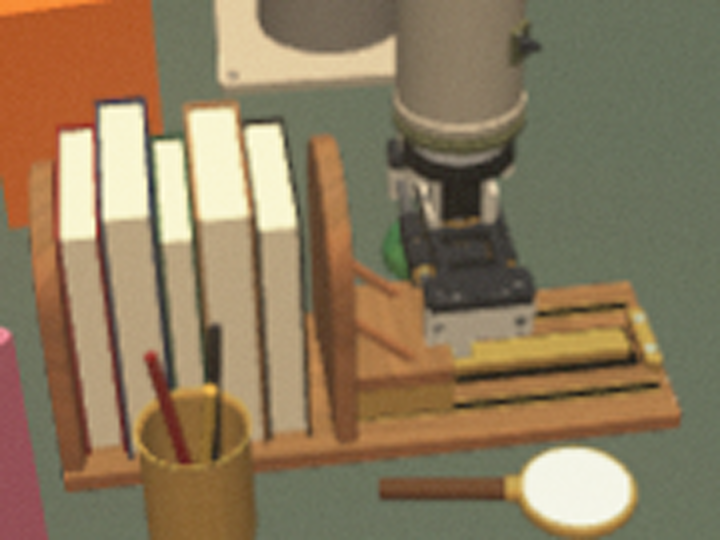

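Emit:
move_arm:
  commands:
    - {"x": -0.04, "y": 0, "z": 0, "rx": 0, "ry": 0, "rz": 0, "gripper": 0}
    - {"x": -0.04, "y": 0, "z": 0, "rx": 0, "ry": 0, "rz": 0, "gripper": 0}
    - {"x": -0.04, "y": 0, "z": 0, "rx": 0, "ry": 0, "rz": 0, "gripper": 0}
    - {"x": -0.04, "y": 0, "z": 0, "rx": 0, "ry": 0, "rz": 0, "gripper": 0}
    - {"x": -0.04, "y": 0, "z": 0, "rx": 0, "ry": 0, "rz": 0, "gripper": 0}
    - {"x": -0.04, "y": 0, "z": 0, "rx": 0, "ry": 0, "rz": 0, "gripper": 0}
    - {"x": -0.04, "y": 0, "z": 0, "rx": 0, "ry": 0, "rz": 0, "gripper": 0}
    - {"x": 0, "y": 0, "z": 0, "rx": 0, "ry": 0, "rz": 0, "gripper": 0}
    - {"x": 0, "y": 0, "z": 0, "rx": 0, "ry": 0, "rz": 0, "gripper": 0}
  squeeze: 10

```text
clock: 8.15
tool_pos: [0.5094, 0.0337, 0.0431]
orientation: [0.694, 0.72, 0.003, 0.0]
wrist_force: [-1.8, 12.1, 14.9]
finger_gap: 0.0007
```

Run:
```python
from workcell import *
from h import *
d=snapshot("scene"); crop(d,190,150,370,285,4,"pics/scene_c5.png")
s=get_state(); print(s["clock"],s["tool_pos"],s["wrist_force"])
```

```text
8.2 [0.50940516 0.03372405 0.04314333] [-1.06898719 10.76711402 14.86024892]
```

View pics/scene_c5.png

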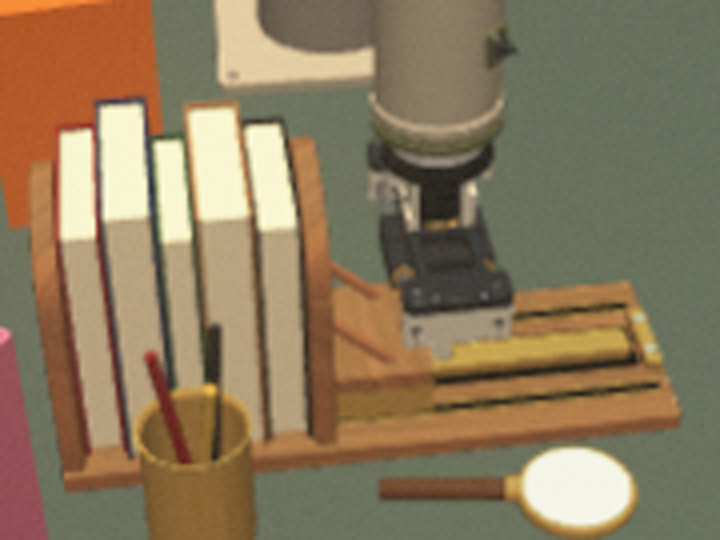

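Emit:
move_arm:
  commands:
    - {"x": -0.02, "y": 0, "z": 0, "rx": 0, "ry": 0, "rz": 0, "gripper": 0}
    - {"x": -0.02, "y": 0, "z": 0, "rx": 0, "ry": 0, "rz": 0, "gripper": 0}
    - {"x": -0.02, "y": 0, "z": 0, "rx": 0, "ry": 0, "rz": 0, "gripper": 0}
    - {"x": -0.02, "y": 0, "z": 0, "rx": 0, "ry": 0, "rz": 0, "gripper": 0}
    - {"x": 0, "y": 0, "z": 0, "rx": 0, "ry": 0, "rz": 0, "gripper": 0}
    - {"x": 0, "y": 0, "z": 0, "rx": 0, "ry": 0, "rz": 0, "gripper": 0}
  squeeze: 10

```text
clock: 8.7
tool_pos: [0.5095, 0.0314, 0.0432]
orientation: [0.694, 0.72, 0.004, -0.001]
wrist_force: [-1.1, 19.6, 13.9]
finger_gap: 0.0002
```

Emit:
move_arm:
  commands:
    - {"x": -0.02, "y": 0, "z": 0, "rx": 0, "ry": 0, "rz": 0, "gripper": 0}
    - {"x": -0.02, "y": 0, "z": 0, "rx": 0, "ry": 0, "rz": 0, "gripper": 0}
    - {"x": 0, "y": 0, "z": 0, "rx": 0, "ry": 0, "rz": 0, "gripper": 0}
    - {"x": 0, "y": 0, "z": 0, "rx": 0, "ry": 0, "rz": 0, "gripper": 0}
  squeeze: 10

```text
clock: 9.03
tool_pos: [0.5095, 0.0304, 0.0432]
orientation: [0.694, 0.72, 0.004, -0.001]
wrist_force: [-1.3, 25.4, 15.9]
finger_gap: 0.0004
```

Run:
```python
from workcell import *
from h import *
d=snapshot("scene"); crop(d,190,150,370,285,4,"pics/scene_c6.png")
d=snapshot("top"); crop(d,210,150,370,240,5,"pics/top_c6.png")
s=get_state(); print(s["clock"],s["tool_pos"],s["wrist_force"])
```

```text
9.1333 [0.50953416 0.03041148 0.04317563] [-1.59103472 25.38044516 15.61914892]
```

View pics/scene_c6.png

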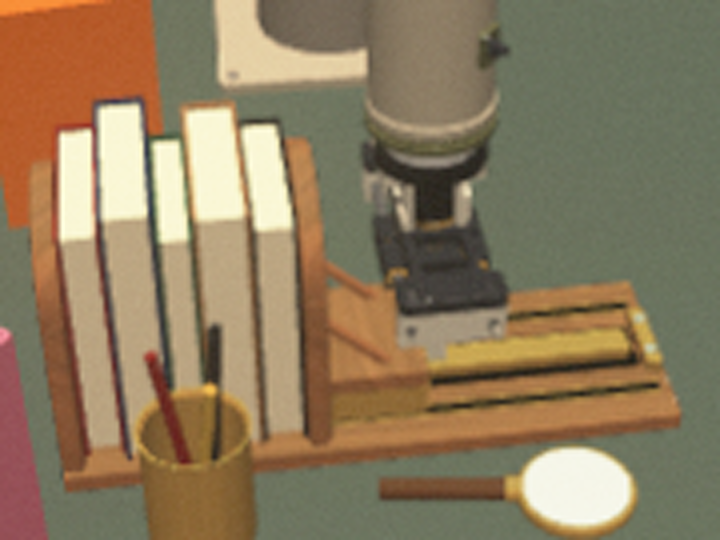

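View pics/top_c6.png

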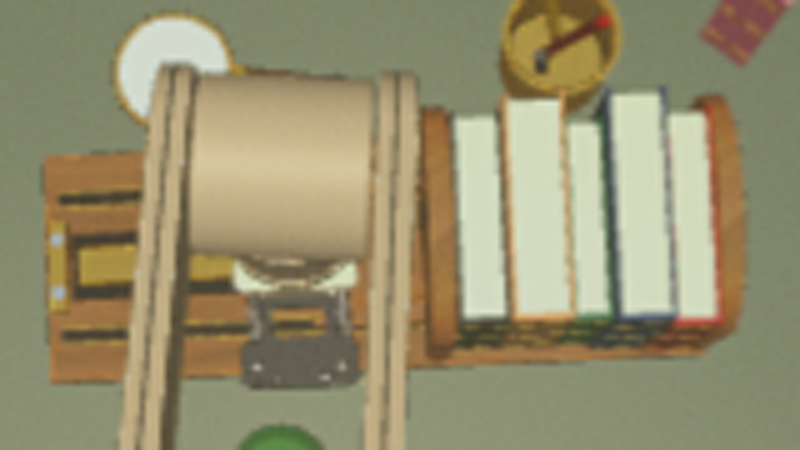

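Run:
```python
from workcell import *
from h import *
d=snapshot("scene")
def W2R(p): 
    q=np.array(p)-[0.5103,-.0195,0]; return [.9993*q[0]+.037*q[1], -.037*q[0]+.9993*q[1]]
g=lambda x,y:(190+x/4,150+y/4)
for p,z in [((431,375),.058),((431,409),.042)]:
    print(W2R(ray2plane(d,[g(*p)],z)[0]))
# initial view for reference crop offset y=170: corner (545,293)
print("init",W2R(ray2plane(d,[(190+545/4,170+293/4)],.058)[0]), W2R(ray2plane(d,[(190+681/4,170+337/4)],.016)[0]))
```

```text
[np.float64(0.060046484049843946), np.float64(0.04348910431486468)]
[np.float64(0.07640365461606168), np.float64(0.04098850730396626)]
init [np.float64(0.06947868624353101), np.float64(0.12037484407910805)] [np.float64(0.0827860295044057), np.float64(0.21619034445182703)]
```

Emit:
move_arm:
  commands:
    - {"x": -0.02, "y": 0, "z": 0, "rx": 0, "ry": 0, "rz": 0, "gripper": 0}
    - {"x": -0.02, "y": 0, "z": 0, "rx": 0, "ry": 0, "rz": 0, "gripper": 0}
    - {"x": -0.02, "y": 0, "z": 0, "rx": 0, "ry": 0, "rz": 0, "gripper": 0}
    - {"x": 0, "y": 0, "z": 0, "rx": 0, "ry": 0, "rz": 0, "gripper": 0}
    - {"x": 0, "y": 0, "z": 0, "rx": 0, "ry": 0, "rz": 0, "gripper": 0}
  squeeze: 10

```text
clock: 9.6
tool_pos: [0.5095, 0.0303, 0.0432]
orientation: [0.694, 0.72, 0.006, -0.003]
wrist_force: [-1.7, 41.3, 16.3]
finger_gap: 0.0002
```

Emit:
move_arm:
  commands:
    - {"x": 0.04, "y": 0, "z": 0, "rx": 0, "ry": 0, "rz": 0, "gripper": 0}
    - {"x": 0.04, "y": 0, "z": 0, "rx": 0, "ry": 0, "rz": 0, "gripper": 0}
    - {"x": 0.02, "y": 0, "z": 0, "rx": 0, "ry": 0, "rz": 0, "gripper": 0}
    - {"x": 0, "y": 0, "z": 0, "rx": 0, "ry": 0, "rz": 0, "gripper": 0}
    - {"x": 0, "y": 0, "z": 0, "rx": 0, "ry": 0, "rz": 0, "gripper": 0}
  squeeze: 10

```text
clock: 10.02
tool_pos: [0.5095, 0.0305, 0.0432]
orientation: [0.694, 0.72, 0.003, -0.0]
wrist_force: [-1.1, 15.7, 14.6]
finger_gap: 0.0005
```

Now raise to free the bar, backing away slightly.

Emit:
move_arm:
  commands:
    - {"x": 0.02, "y": 0, "z": -0.1, "rx": 0, "ry": 0, "rz": 0, "gripper": 0}
    - {"x": 0.02, "y": 0, "z": -0.2, "rx": 0, "ry": 0, "rz": 0, "gripper": 0}
    - {"x": 0.1, "y": 0, "z": -0.2, "rx": 0, "ry": 0, "rz": 0, "gripper": 0}
    - {"x": 0.2, "y": 0, "z": -0.2, "rx": 0, "ry": 0, "rz": 0, "gripper": 0}
    - {"x": 0.3, "y": 0, "z": -0.3, "rx": 0, "ry": 0, "rz": 0, "gripper": 0}
    - {"x": 0.3, "y": 0, "z": -0.3, "rx": 0, "ry": 0, "rz": 0, "gripper": 0}
    - {"x": 0.3, "y": 0, "z": -0.5, "rx": 0, "ry": 0, "rz": 0, "gripper": 0}
    - {"x": 0.3, "y": 0, "z": -0.5, "rx": 0, "ry": 0, "rz": 0, "gripper": 0}
    - {"x": 0.3, "y": 0, "z": -0.5, "rx": 0, "ry": 0, "rz": 0, "gripper": 0}
    - {"x": 0.3, "y": 0, "z": -0.5, "rx": 0, "ry": 0, "rz": 0, "gripper": 0}
    - {"x": 0.3, "y": 0, "z": -0.5, "rx": 0, "ry": 0, "rz": 0, "gripper": 0}
    - {"x": 0, "y": 0, "z": 0, "rx": 0, "ry": 0, "rz": 0, "gripper": 0}
  squeeze: 10

```text
clock: 11.02
tool_pos: [0.5051, 0.1526, 0.2377]
orientation: [0.693, 0.721, 0.004, 0.002]
wrist_force: [0.8, 0.1, -0.1]
finger_gap: 0.0005
```

Run:
```python
from workcell import *
from h import *
d=snapshot("scene"); crop(d,190,150,370,285,4,"pics/scene_c7.png")
d=snapshot("wrist"); cv2.imwrite("pics/wrist7.png",d["color"][:,:,::-1])
s=get_state(); print(s["clock"],s["tool_pos"],s["wrist_force"])
```

```text
11.1167 [0.50358523 0.15037042 0.23256393] [ 0.84930441  0.56711746 -0.25276035]
```

View pics/scene_c7.png

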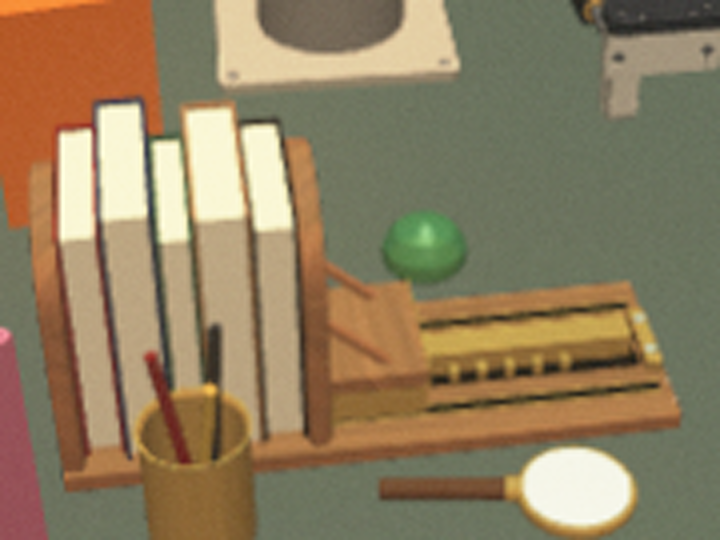

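View pics/wrist7.png

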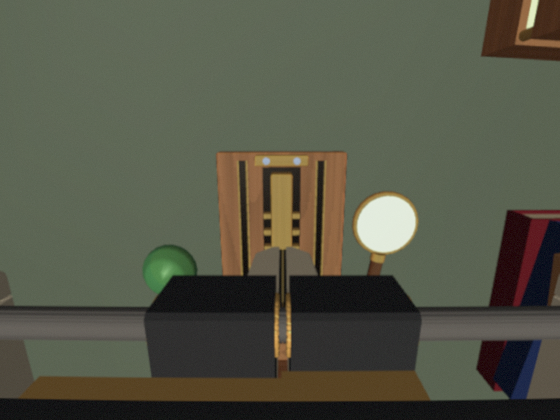

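Run:
```python
from workcell import *
from h import *
i0=cv2.imread("pics/scene0.png"); d=snapshot("scene"); i1=d["color"][:,:,::-1]
cv2.imwrite("pics/scene8.png",i1)
a=i0[222:262,290:365]; b=i1[222:262,290:365]
# state while pressed (crop c6 scaled x4, origin 190,150)
c=cv2.resize(cv2.imread("pics/scene_c6.png"),None,fx=.25,fy=.25,interpolation=cv2.INTER_AREA)[72:112,100:175]
cv2.imwrite("pics/cmp.png",np.vstack([cv2.resize(t,None,fx=4.7,fy=4.7,interpolation=cv2.INTER_CUBIC) for t in (a,b,c)]))
s=get_state(); print(s["clock"],s["tool_pos"],s["wrist_force"])
```

```text
11.1667 [0.50284144 0.1497084  0.23094813] [-0.25807885 -0.56113581 -0.94562758]
```

View pics/cmp.png

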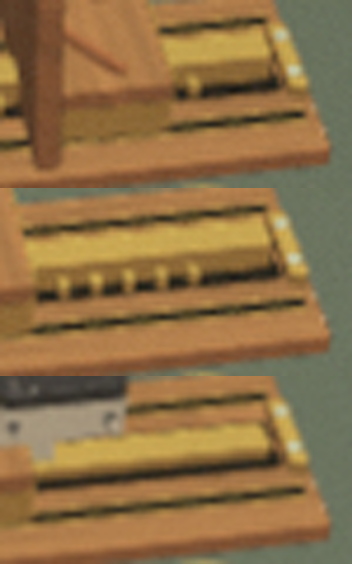

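Emit:
move_arm:
  commands:
    - {"x": 0, "y": 0, "z": 0, "rx": 0, "ry": 0, "rz": 0, "gripper": 0}
    - {"x": 0, "y": 0, "z": 0, "rx": 0, "ry": 0, "rz": 0, "gripper": 0}
    - {"x": 0, "y": 0, "z": 0, "rx": 0, "ry": 0, "rz": 0, "gripper": 0}
    - {"x": 0, "y": 0, "z": 0, "rx": 0, "ry": 0, "rz": 0, "gripper": 0}
  squeeze: 10

```text
clock: 11.5
tool_pos: [0.5028, 0.149, 0.2302]
orientation: [0.694, 0.72, -0.001, -0.0]
wrist_force: [0.0, -0.6, 0.7]
finger_gap: 0.0004
```

Run:
```python
from workcell import *
print(job_done())
```

```text
the job is handed in; nothing more can be done
None
```

The sliding end now stands against the books with the bar sprung back up, and I handed the job in at 11.5 s. No verdict was reported.

**What I did:** I pressed the bar onto its stop with the closed fingertips (about 22 N, then held at 10–16 N). I pushed the foot about 80 mm along until the row would close no further. At that point 3 mm more command moved the end only 0.1 mm and the push force rose to 41 N. I then eased the push, lifted off and backed the hand clear.

**Last checks:**
- **Bar:** in the scene view it sits where it did at the start, with its teeth showing again.
- **Books:** all five stand upright against the panel.
- **Hand:** the wrist force is about 0 N, and the gripper touches nothing.
- **Other things:** the items around the rack (pen pot, magnifier, paperweight) look unmoved. I did not compare the rest of the desk with the start.

**What disagreed:** my position estimates put the travel at about 103–105 mm, while the hard stop implies 107 mm. That fits my few millimetres of measuring error. Both values are inside the last tooth gap (101.5–109.5 mm).

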